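# Pack the baby caddy on the hallway ledge

## Task

Pack the baby's things from the ledge into the wooden caddy, each in its own place: slip the nubby teething ring over the peg so that it lies flat on the board, lay the dumbbell rattle lengthwise down in the rectangular tray, set the steel sippy lid spout up and flat in the round dish, and lay the comb lengthwise and centred in the notches of the two comb blocks. The smooth thin jar ring and the plain jar lid without a spout do not belong: leave them lying where they are.

Things in the scene. Friction and masses are not known exactly. Their poses are not given: they have to be found in the camera images.
- teether: purple silicone teething ring lying flat, with a row of small nubs round its top: 62 mm outside, 34 mm hole, 14 mm high (nubs to 17 mm), 45 g, thick-walled. Origin: centre of its underside, z up
- rattle: white plastic rattle in the form of a dumbbell, lying down: 104 mm long; two six-sided ends, each 26 mm long and 36 mm across flats, joined by a round bar 16 mm thick with 52 mm free between the ends; 60 g. Origin: middle of the bar, on its axis (18 mm above what it lies on); x runs along the bar. Either way round is the same
- sippy_lid: round stainless steel sippy-cup lid, 62 mm in diameter, 14 mm high, with a flat-sided spout standing up from its middle: 26 mm (x) by 14 mm (y), from 14 to 36 mm above the underside; 50 g. Origin: centre of its underside, z up
- comb: yellow plastic comb lying flat, 112 mm (x) by 28 mm (y) by 7 mm thick, teeth towards -y, 30 g. Origin: centre of its underside, z up
- jar_ring: look-alike, not to be packed: smooth thin purple silicone sealing ring of a jar, 90 mm outside, 74 mm hole, 7 mm high, without nubs. Origin: centre of its underside
- jar_lid: look-alike, not to be packed: plain round steel jar lid without spout, 70 mm in diameter, 13 mm high. Origin: centre of its underside
- peg_rest: one of four fixed wooden inserts, side by side 90 mm apart along their y, in shuffled cells of a low plywood caddy. Each has a 4 mm thick base board 144 mm (x) by 86 mm (y) and its origin at the centre of its underside, 10 mm above the ledge, z up. This one: the bare board with one upright round peg in its middle, 14 mm in diameter, top 44 mm above the origin
- tray: insert of the same caddy (base and origin as for peg_rest): rectangular open tray, 140 mm (x) by 80 mm (y) outside, inside 130 by 70 mm, rim 22 mm and inner floor 5 mm above the origin. The caddy round the inserts is fixed, 164 mm (x) by 374 mm (y) outside, its rims 18 mm above the ledge along the long sides and 36 mm at the two ends
- dish: insert of the same caddy (base and origin as for peg_rest): round shallow dish, 86 mm outside, wall 3 mm, inside about 80 mm in diameter, rim 14 mm and inner floor 6 mm above the origin
- comb_rest: insert of the same caddy (base and origin as for peg_rest): two notched wooden blocks, at x = -38 and +38 mm, each 24 mm long (x), notches in line along x: notch 48 mm wide (y), its floor 10 mm and the tops of its side walls 22 mm above the origin; between the blocks 52 mm are free down to the base board
Not all that is in view belongs to the job. Of the things that look like the sippy_lid, take the one that is farthest from the robot's base at the start.

How it is judged:
At the end, for the whole second after the job is handed in: At rest: ring flat round peg (centre within 13 mm), sippy lid flat, spout up in dish (13 mm), rattle lying in tray (18 mm along, 20 across), comb in both notches (18 mm along, 13 across, 0.25 rad), each down on its insert's floor within 4 to 9 mm; jar ring and jar lid moved under 20 mm (horizontal distance between teether and peg_rest below 0.013 m and z of teether in the frame of peg_rest below 0.01 m and angle between each of teether, sippy_lid's own z axis and vertical below 0.2 rad and x of rattle in the frame of tray between -0.018 and 0.018 m and y of rattle in the frame of tray between -0.02 and 0.02 m and z of rattle in the frame of tray between 0.015 and 0.03 m and horizontal distance between sippy_lid and dish below 0.013 m and z of sippy_lid in the frame of dish below 0.011 m and x of comb in the frame of comb_rest between -0.018 and 0.018 m and y of comb in the frame of comb_rest between -0.013 and 0.013 m and z of comb in the frame of comb_rest between 0.007 and 0.019 m and angle between the x axis of comb and the x axis of comb_rest, either way round below 0.25 rad and linear speed of each of teether, rattle, sippy_lid, comb below 0.02 m/s and distance of each of jar_ring, jar_lid from where it was at the start of the episode below 0.02 m); the robot touches nothing.
It fails at once if the jar ring is moved from where it lies (20 mm or more) (distance of jar_ring from where it was at the start of the episode above 0.02 m).
It fails at once if the jar lid is moved from where it lies (20 mm or more) (distance of jar_lid from where it was at the start of the episode above 0.02 m).
It also fails if it takes over 106 s, if anything falls off the work surface, if the arm or the gripper's body presses on something with over 40 N, if the wrist force passes 120 N, or if a joint passes its speed limit or range.

## Robot

A 7-joint arm with a two-finger parallel gripper is mounted at the origin on the work surface. World frame = base frame: x ahead of the robot, y to its left, z up, the work surface at z = 0. Lengths are in m, angles in rad, forces in N, time in s.
With the tool pointing down it reaches from about 0.35 to 0.9 m from the base axis. Payload 8.1 kg.
Tool frame: the origin (TCP) lies midway between the tips of the shut fingers; the grasp point (between the pads) lies arm.grasp_offset behind it (arm.grasp_offset is the distance from the TCP to the grasp point, in m); z points along the fingers, y is the line along which they close (so a half turn about z gives the same grasp; the last joint's range is limited). The gripper opens to 92 mm and grips with 3 to 60 N. Pads are 19 mm wide; open, the fingers measure 130 mm over their backs; the gripper's body (75 mm by 190 mm) begins 47 mm behind the grasp point.
Start: joints at [1.164, 0.434, 0.025, 1.573, -0.012, 1.134, -0.075], TCP at [0.187, -0.596, 0.227] pointing down, gripper open.
Joint ranges: [-2.62, 2.62], [-0.44, 2.09], [-1.27, 1.32], [0.08, 2.57], [-1.32, 4.46], [0.12, 2], [-2.74, 2.74]. Speed limits (rad/s): [2.22, 2.22, 3.01, 3.01, 3.14, 3.14, 3.14].

## Interface

Orientations are given as a rotation vector (axis times angle).
In Python, from cell import observe, imaging, arm gives the robot as it stands.
- The arm moves only by the tool apply_moves, never from a script. Its argument "commands" is a list of rows, each a list of 5 numbers: the opening in per cent of the stroke, from 0 (shut) to 100 (fully open), then the shift along the world's x, y, z in units of 0.06 m (1.0 is 0.06 m), then the turn about the world's z in units of 0.5 rad (1.0 is 0.5 rad). A call has 1 to 12 rows; each row shifts and turns the commanded pose from where the row before left it; what a row does not reach is not made up. A row lasts 1/8 s, in which the tool goes at most 62.5 mm and 10.7 degrees, less where a joint would pass 70% of its speed; a pose out of reach is approached as far as the arm can. A call with a number of a shift or a turn outside -1 to 1 is refused whole. A call with a gripper value outside its range is refused whole. The fingers move at their own pace and stop on an object; "newtons" is the grip in N (left out, the last holds). Time passes only in rows, so rows that do not move let the fingers close. It gives the time, the measured TCP pose, the force, the opening and the grip force at its end, in the units of the state.
- observe(): the state, without advancing time (a new reading comes with each control period).
- imaging.get_image(name): name is "scene" or "top"; returns (picture, depth): 420x560x3 uint8, red, green, blue; 420x560 float32, m along the optical axis (not along the pixel's ray), 0 where there is no reading.
- imaging.camera_params(name): a dict with "camera_matrix" (3x3 intrinsics, pixels), "dist" ([k1, k2, p1, p2, k3] as OpenCV has them; the pictures are not rectified), "origin" and "rotation" of the camera in the world. Camera axes: x right, y up, looking along -z (the intrinsics and any distortion apply to the point x, -y, -z); pixel columns grow to the right and rows downward; lengths in m; the calibration is good to about 2 mm. A picture is of the moment at which its call begins. camera_params takes no time and is no camera call.
- arm.sign_off(): hands the job in; it is judged then, once.
The state is a dict: "clock": time; "joints": joint angles; "dq": joint speeds; "joint_efforts": joint torques, N m; "position": TCP position; "ee_rot": TCP orientation; "force": force on the tool from outside, world axes, zero at the start; "ft_torque": the same for the moment, N m; "width": opening from 0.0 (shut) to 1.0 (fully open); "gripper_force": force on a finger pad.
Only numpy, scipy, OpenCV 4.12 (cv2) and the standard library are available. Lean on these libraries where they do the work, as an engineer would, in place of code of your own. Each camera call takes 0.05 s, during which the arm holds its last target. There are 200 camera calls.

## Working session

There is one attempt and no reset: what is moved stays moved. The work goes in short steps, Python scripts to look and compute and a tool call to move; the robot and the scene stay as the last step left them, time stands still between calls to the robot, and variables do not carry over. Pictures are saved under pics/ and viewed, at most 14 in all, crops included, and the job is handed in when it is done.

Besides the shell and the picture viewer there is one more tool, called after "Call:" as name([rows], argument=value, ...), one row to a line, values as JSON. apply_moves: Moves the arm, as the interface text tells. Its arguments: {"type":"object","properties":{"commands":{"type":"array"},"newtons":{"type":"number"}},"required":["commands"]}

```bash
ls; mkdir -p pics
python3 - <<'E'
from cell import observe, imaging, arm
import cv2,numpy as np
s=observe();print(s, arm.grasp_offset)
for n in("scene","top"):
    p,d=imaging.get_image(n);cv2.imwrite(f"pics/{n}0.png",p[...,::-1]);np.savez(f"{n}0.npz",p=p,d=d)
    print(imaging.camera_params(n))
E
```

```text
pics
{'clock': 0.0, 'joints': array([ 1.16440795,  0.43522773,  0.0249625 ,  1.57408845, -0.01160518,
        1.13399559, -0.07509831]), 'dq': array([-0.00042363, -0.00049441,  0.00183809, -0.00040367,  0.00037481,
        0.00050603,  0.00019186]), 'joint_efforts': array([-9.74305658e-04, -6.67879415e+01,  9.84564051e-01, -3.14462399e+01,
       -6.06279541e-02,  4.30975284e-02,  1.68805377e-04]), 'position': array([ 0.18676188, -0.59591137,  0.22594524]), 'ee_rot': array([-3.10392300e+00, -4.75031077e-01,  5.80456440e-04]), 'force': array([-0.3627887 ,  0.27548298,  0.25927512]), 'ft_torque': array([-0.05499632,  0.03309168, -0.01023673]), 'gripper_force': 0.0, 'width': 1.0017008001026695} 0.0188
{'camera_matrix': array([[515.94927086,   0.        , 272.93913843],
       [  0.        , 515.94927086, 210.36116193],
       [  0.        ,   0.        ,   1.        ]]), 'dist': array([0.02452847, 0.        , 0.        , 0.        , 0.        ]), 'origin': array([ 1.06382697, -0.36575915,  0.90324872]), 'rotation': array([0.62093975, 0.34570099, 0.96293255])}
{'camera_matrix': array([[465.02029586,   0.        , 276.14661763],
       [  0.        , 465.02029586, 212.00760057],
       [  0.        ,   0.        ,   1.        ]]), 'dist': array([0.03524165, 0.        , 0.        , 0.        , 0.        ]), 'origin': array([ 0.31597718, -0.01949915,  1.280416  ]), 'rotation': array([ 0.1403106 , -0.10050984, -1.59797265])}
```

View pics/scene0.png

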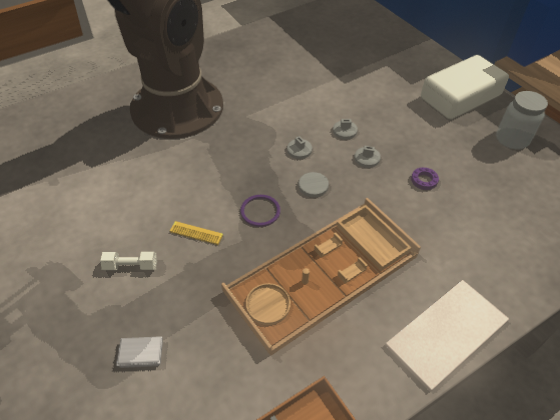

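View pics/top0.png

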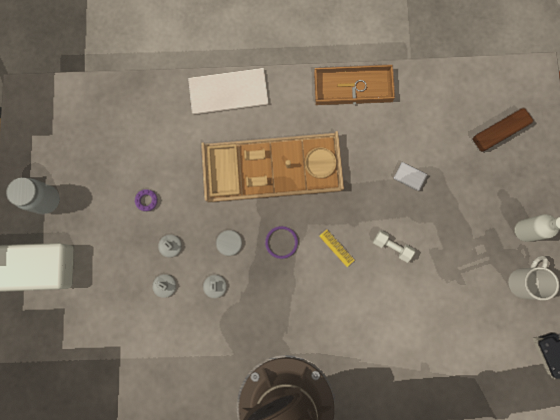

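Scene view: the caddy centre is near (320,275). Top view: teether (147,200); spouted lids (171,245), (165,286), (215,286); jar lid (229,243); jar ring (282,242); comb (337,248); rattle (395,246). The inserts from the left are tray, comb rest, peg and dish, between x=205 and 342. I'll measure these next.

```bash
cat > h.py <<'E'
import cv2,numpy as np
from scipy.spatial.transform import Rotation as Ro
from cell import observe, imaging, arm
def cam(n):
    c=imaging.camera_params(n);r=np.array(c["rotation"])
    R=Ro.from_rotvec(r).as_matrix() if r.shape==(3,) else r
    return c["camera_matrix"],c["dist"],np.array(c["origin"]),R@np.diag([1,-1,-1.])
def rays(n,px):
    K,D,o,R=cam(n);u=cv2.undistortPoints(np.float64(px).reshape(-1,1,2),K,D)[:,0]
    return o,np.c_[u,np.ones(len(u))]@R.T
def onplane(n,px,z):
    o,d=rays(n,px);return o+d*((z-o[2])/d[:,2])[:,None]
def proj(n,X):
    K,D,o,R=cam(n);return cv2.projectPoints((np.float64(X).reshape(-1,3)-o)@R,np.zeros(3),np.zeros(3),K,D)[0][:,0]
def cloud(n,d):
    h,w=d.shape;px=np.stack(np.meshgrid(np.arange(w),np.arange(h)),-1).reshape(-1,2)
    o,r=rays(n,px);return (o+r*d.reshape(-1,1)).reshape(h,w,3)
def blob(mask,box):
    m=np.zeros_like(mask);x0,y0,x1,y1=box;m[y0:y1,x0:x1]=mask[y0:y1,x0:x1]
    n,l,s,c=cv2.connectedComponentsWithStats(m);i=1+s[1:,4].argmax();return (l==i).astype(np.uint8)
E
python3 - <<'E'
from h import *
f=np.load("top0.npz");p,d=f["p"],f["d"];C=cloud("top",d)
hsv=cv2.cvtColor(p,cv2.COLOR_RGB2HSV)
print("table z",np.median(C[300:340,230:260,2]),np.std(C[210:225,180:200,2]))
yel=((hsv[...,0]>18)&(hsv[...,0]<35)&(hsv[...,1]>140)).astype(np.uint8)
pur=((hsv[...,0]>115)&(hsv[...,0]<165)&(hsv[...,1]>60)).astype(np.uint8)
hi=((C[...,2]>0.006)&(d>0)).astype(np.uint8)
def rep(n,m,z):
    q=np.argwhere(m)[:,::-1];W=onplane("top",q,z)[:,:2];(c,s,a)=cv2.minAreaRect(W.astype(np.float32)*1000)
    print(n,len(q),"minrect mm",np.round(c,1),np.round(s,1),round(a,1),"mean",np.round(W.mean(0)*1000,1),"px",q.mean(0).round(), "r",round(np.hypot(*c)))
rep("comb",blob(yel,(310,220,365,275)),.007)
rep("ring",blob(pur,(130,180,165,220)),.014)
rep("jarring",blob(pur,(255,220,310,270)),.007)
rep("rattle",blob(hi,(365,220,425,270)),.018)
for n,b in dict(A=(150,228,190,262),B=(145,268,182,303),Cc=(196,268,232,303),jar=(212,226,248,262)).items():
    m=blob(hi,b);rep(n,m,.014)
    t=blob(((C[...,2]>.026)&(d>0)).astype(np.uint8),b) if n!="jar" else None
    if t is not None: rep(n+" spout",t,.036)
m=blob(((C[...,2]>.008)&(d>0)).astype(np.uint8),(190,120,355,210));rep("caddy",m,.02)
# big zooms
a=cv2.resize(p[115:215,190:355,::-1],None,fx=4.8,fy=4.8,interpolation=cv2.INTER_CUBIC);cv2.imwrite("pics/caddy.png",a)
b=cv2.resize(p[185:305,130:240,::-1],None,fx=5,fy=5,interpolation=cv2.INTER_CUBIC);cv2.imwrite("pics/lids.png",b)
E
```

```text
table z -0.00022659962168369852 0.07384987598361029
comb 365 minrect mm [ 409.1 -151.8] [111.   28.3] 39.5 mean [ 407.9 -151. ] px [336. 248.] r 436
ring 265 minrect mm [557.2 372.1] [59.4 56.5] 88.1 mean [557.5 371.9] px [146. 200.] r 670
jarring 223 minrect mm [429.   -2.4] [85.1 82.4] 88.3 mean [429.2  -1.3] px [281. 242.] r 429
rattle 449 minrect mm [ 407.4 -304.3] [107.6  41.4] 57.6 mean [ 407.2 -304.9] px [394. 246.] r 508
A 399 minrect mm [427.1 305.7] [60.6 60.4] 0.2 mean [427.  305.9] px [169. 246.] r 525
A spout 56 minrect mm [427.2 306.1] [27.2 13.1] 44.4 mean [427.  306.3] px [167. 245.] r 526
B 403 minrect mm [319.4 319.7] [60.2 57.7] 44.7 mean [319.6 320. ] px [163. 286.] r 452
B spout 59 minrect mm [320.  320.1] [26.9 14.6] 58.3 mean [319.9 320.2] px [161. 286.] r 453
Cc 405 minrect mm [315.1 180.4] [59.5 58.7] 89.4 mean [313.9 181.1] px [215. 286.] r 363
Cc spout 57 minrect mm [313.9 180.9] [13.3 23.7] 89.6 mean [313.9 181.2] px [213. 287.] r 362
jar 497 minrect mm [430.  139.8] [68.8 65.7] 88.2 mean [429.9 141.6] px [229. 243.] r 452
caddy 7932 minrect mm [639.5  17.9] [173.3 384. ] 2.8 mean [637.5  17.7] px [272. 167.] r 640
```

View pics/caddy.png

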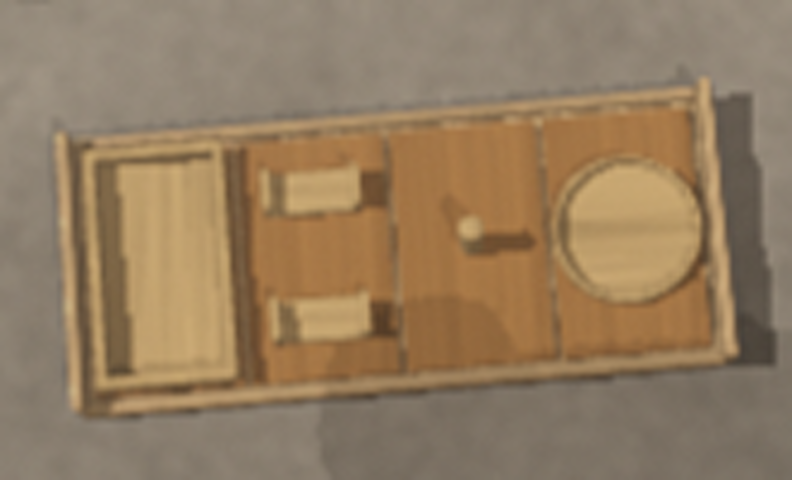

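View pics/lids.png

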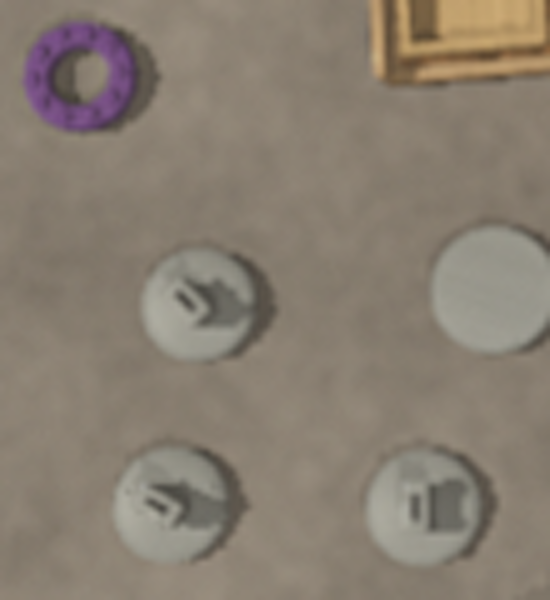

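The crops confirm the layout: peg top at crop (470,228), dish at (630,230), comb blocks around (315,190) and (320,318), tray around (160,265). Lid A at (171,245) in the top view is the farthest, at r=525 mm. Next come the insert centres and yaw.

Run:
```python
from h import *
f=np.load("top0.npz");p,d=f["p"],f["d"];C=cloud("top",d)
crop=lambda q:np.array(q)/4.8+[190,115]-.4
W=lambda q,z:(onplane("top",crop(q),z)[:,:2]*1000).round(1)
print("peg",W([[470,228]],.054),"dish L/R/T/B",W([[552,230],[706,230],[630,155],[630,303]],.024).tolist())
q=W([[82,152],[222,143],[238,382],[96,390]],.032);print("tray",q.tolist(),q.mean(0))
b1=W([[262,170],[358,165],[362,206],[268,214]],.027);b2=W([[272,298],[368,293],[373,338],[278,344]],.027);print("blocks",b1.mean(0),b2.mean(0))
e=W([[60,133],[706,80],[735,352],[76,410]],.036);print("caddy corners",e.tolist(),e.mean(0))
def hc(lo,hi_,box):
    m=blob(((C[...,2]>lo)&(C[...,2]<hi_)&(d>0)).astype(np.uint8),box);P=C[m>0]*1000;r=cv2.minAreaRect(P[:,:2].astype(np.float32));print(len(P),np.round(r[0],1),np.round(r[1],1),round(r[2],1),P.mean(0).round(1))
hc(.045,.07,(278,150,300,175));hc(.027,.034,(240,140,280,160));hc(.027,.034,(240,168,280,195))
# second camera: lift teether, comb, lid A, rattle by colour
s=np.load("scene0.npz");P2,d2=s["p"],s["d"];C2=cloud("scene",d2);hv=cv2.cvtColor(P2,cv2.COLOR_RGB2HSV)
yel=((hv[...,0]>18)&(hv[...,0]<35)&(hv[...,1]>140)).astype(np.uint8)
pur=((hv[...,0]>115)&(hv[...,0]<165)&(hv[...,1]>60)).astype(np.uint8)
def rr(n,m,z):
    X=onplane("scene",np.argwhere(m)[:,::-1],z)[:,:2]*1000;r=cv2.minAreaRect(X.astype(np.float32));print(n,np.round(r[0],1),np.round(r[1],1),round(r[2],1))
rr("comb",blob(yel,(160,215,230,250)),.006);rr("ring",blob(pur,(405,160,445,195)),.012)
def h2(n,lo,box):
    m=blob(((C2[...,2]>lo)&(d2>0)).astype(np.uint8),box);P=C2[m>0]*1000;r=cv2.minAreaRect(P[:,:2].astype(np.float32));print(n,len(P),np.round(r[0],1),np.round(r[1],1),round(r[2],1),P[:,2].max().round(1))
h2("spoutA",.024,(350,140,390,170));h2("rattle",.006,(95,240,165,280));h2("peg",.045,(295,260,315,280));h2("ringcloud",.006,(405,160,445,195))
```

```text
peg [[641.  -25.9]] dish L/R/T/B [[646.1, -73.4], [642.8, -161.9], [689.1, -120.2], [601.4, -116.5]]
tray [[700.1, 197.4], [702.6, 116.0], [561.3, 109.1], [559.4, 190.4]] [630.85  153.225]
blocks [674.85   64.425] [597.925  60.225]
caddy corners [[710.7, 209.4], [728.5, -164.8], [568.2, -173.5], [547.4, 201.2]] [638.7    18.075]
21 [641.6 -27.3] [10.8 12. ] 88.1 [641.3 -27.2  53.6]
12 [672.2  89.9] [ 3.1 20. ] 89.8 [671.9  89.7  31.4]
7 [604.6  34.8] [18.5  2.3] 8.0 [604.1  34.9  31.9]
comb [ 408.3 -151. ] [112.8  29.2] 39.9
ring [556.8 373.2] [57.2 59.2] 85.4
spoutA 78 [428.7 306.6] [25.6 16.6] 43.8 37.8
rattle 749 [ 409.4 -304.4] [105.2  42.3] 59.0 39.8
peg 48 [640.5 -27.3] [12.7 13.2] 33.8 56.3
ringcloud 355 [557.8 372.8] [60.  63.2] 40.0 18.8
```

Call:
apply_moves([
  [50,0.37,0.486,0,0.286],
  [50,0.37,0.486,0,0.286],
  [50,0.37,0.486,0,0.286],
  [50,0.37,0.486,0,0.286],
  [50,0.37,0.486,0,0.286],
  [50,0.37,0.486,-0.3,0],
  [50,0.37,0.486,-0.4,0],
  [50,0.37,0.486,-0.4,0],
  [50,0.37,0.486,-0.4,0],
  [50,0.37,0.486,-0.4,0],
  [50,0,0,0,0],
  [50,0,0,0,0],
], newtons=20)

```text
clock: 1.6
position: [0.4086, -0.3052, 0.1127]
ee_rot: [-2.743, -1.532, 0.001]
force: [-0.3, -1.2, 0.5]
width: 0.502
gripper_force: 0.0
```

```bash
cat > to.py <<'E'
import sys;from h import *
s=observe();x,y,z,a=map(float,sys.argv[1:]);R=Ro.from_rotvec(s["ee_rot"]).as_matrix()
c=np.degrees(np.arctan2(R[1,1],R[0,1]));t=(a-c+90)%180-90
print("t",round(s["clock"],2),"pos",(s["position"]*1e3).round(1),"closing",round(c%180,1),"w",round(s["width"],3),"gf",s["gripper_force"],"F",s["force"].round(1),"tilt",np.degrees(np.arccos(-R[2,2])).round(1),"j",s["joints"].round(2))
print("units dx dy dz:",((np.array([x,y,z])/1e3-s["position"])/.06).round(3),"turn",round(np.radians(t)/.5,3))
E
python3 to.py 408.4 -304.4 9 148.3
```

```text
t 1.6 pos [ 408.6 -305.2  112.7] closing 148.4 w 0.502 gf 0.0 F [-0.3 -1.2  0.5] tilt 0.0 j [ 0.73  0.4  -0.25  1.97  0.14  0.79 -0.15]
units dx dy dz: [-0.003  0.013 -1.728] turn -0.002
```

Call:
apply_moves([
  [50,0,0,-0.4,0],
  [50,0,0.01,-0.4,0],
  [50,0,0,-0.4,0],
  [50,0,0,-0.3,0],
  [50,0,0,-0.2,0],
  [50,0,0,0,0],
  [10,0,0,0,0],
  [10,0,0,0,0],
  [10,0,0,0,0],
  [10,0,0,0,0],
], newtons=20)

```text
clock: 2.85
position: [0.4091, -0.3043, 0.0111]
ee_rot: [2.742, 1.532, 0.0]
force: [-0.9, 0.0, 3.5]
width: 0.166
gripper_force: 20.0
```

Call:
apply_moves([
  [0,0,0,0.3,0],
  [0,0,0,0.5,0],
  [0,0,0,0.6,0],
  [0,0,0,0.6,0],
  [0,0.265,0.544,0,-0.138],
  [0,0.265,0.544,0,-0.138],
  [0,0.265,0.544,0,-0.138],
  [0,0.265,0.544,0,-0.138],
  [0,0.265,0.544,0,-0.138],
  [0,0.265,0.544,0,-0.138],
  [0,0.265,0.544,0,-0.138],
  [0,0.265,0.544,0,-0.138],
])

```text
clock: 4.35
position: [0.5364, -0.042, 0.1307]
ee_rot: [3.057, 0.723, -0.0]
force: [0.1, -1.0, -0.2]
width: 0.165
gripper_force: 20.0
```

Call:
apply_moves([
  [0,0.265,0.544,0,-0.138],
  [0,0.265,0.544,0,-0.138],
  [0,0.265,0.544,0,-0.138],
  [0,0.265,0.544,0,-0.138],
  [0,0.265,0.544,0,-0.138],
  [0,0.265,0.544,0,-0.138],
  [0,0,0,0,0],
  [0,0,0,0,0],
])

```text
clock: 5.35
position: [0.6311, 0.1521, 0.1303]
ee_rot: [3.14, 0.084, -0.001]
force: [-0.2, -1.2, -0.5]
width: 0.165
gripper_force: 20.0
```

```bash
python3 to.py 631.6 152.8 27 93
python3 - <<'E'
from h import *
p,d=imaging.get_image("scene");cv2.imwrite("pics/s1.png",p[...,::-1])
E
```

```text
t 5.35 pos [631.1 152.1 130.3] closing 93.1 w 0.165 gf 19.993913769721985 F [-0.2 -1.2 -0.5] tilt 0.1 j [-0.25  0.56 -0.1   1.61  0.07  0.97 -1.89]
units dx dy dz: [ 0.009  0.012 -1.722] turn -0.002
```

View pics/s1.png

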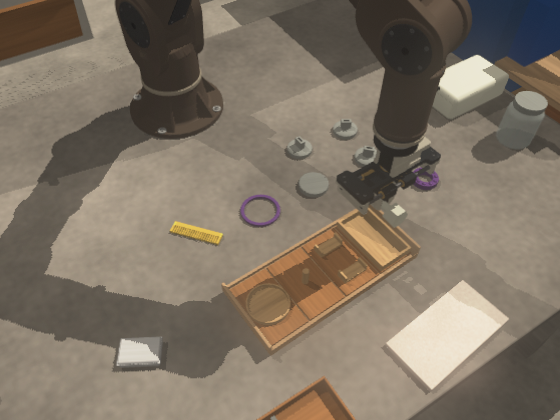

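The rattle is in the gripper at (400,210), above the tray. I'll lower it and release with a small opening.

Call:
apply_moves([
  [0,0.01,0.01,-0.45,0],
  [0,0,0,-0.45,0],
  [0,0,0,-0.4,0],
  [0,0,0,-0.25,0],
  [0,0,0,-0.17,0],
  [0,0,0,0,0],
  [26,0,0,0,0],
  [26,0,0,0,0],
  [26,0,0,0,0],
  [26,0,0,0.3,0],
  [26,0,0,0.6,0],
  [26,0,0,0.8,0],
])

```text
clock: 6.9
position: [0.6316, 0.1532, 0.1311]
ee_rot: [3.14, 0.083, -0.002]
force: [0.3, 0.5, -0.2]
width: 0.259
gripper_force: 0.0
```

Call:
apply_moves([
  [90,-0.124,0.366,0,0.314],
  [90,-0.124,0.366,0,0.314],
  [90,-0.124,0.366,0,0.314],
  [90,-0.124,0.366,0,0.314],
  [90,-0.124,0.366,0,0.314],
  [90,-0.124,0.366,0,0.314],
  [90,-0.124,0.366,0,0.314],
  [90,-0.124,0.366,0,0.314],
  [90,-0.124,0.366,-0.4,0.314],
  [90,-0.122,0.363,-0.4,0.314],
  [90,0,0,0,0],
  [90,0,0,0,0],
])

```text
clock: 8.4
position: [0.5589, 0.3722, 0.0828]
ee_rot: [2.166, 2.274, 0.002]
force: [-0.5, 0.1, -1.1]
width: 0.899
gripper_force: 0.0
```

```bash
python3 to.py 557.3 372.6 7 3
```

```text
t 8.4 pos [558.9 372.2  82.8] closing 2.8 w 0.899 gf 0.0 F [-0.5  0.1 -1.1] tilt 0.1 j [-0.37  0.7  -0.48  1.57  0.37  0.97 -0.92]
units dx dy dz: [-0.027  0.007 -1.264] turn 0.007
```

Call:
apply_moves([
  [90,-0.027,0.007,-0.4,0],
  [90,0,0,-0.4,0],
  [90,0,0,-0.3,0],
  [90,0,0,-0.164,0],
  [90,0,0,0,0],
  [50,0,0,0,0],
  [50,0,0,0,0],
  [50,0,0,0,0],
  [50,0,0,0,0],
], newtons=15)

```text
clock: 9.52
position: [0.5566, 0.3735, 0.0063]
ee_rot: [2.163, 2.278, 0.002]
force: [0.5, -0.3, 4.6]
width: 0.673
gripper_force: 15.0
```

Call:
apply_moves([
  [50,0,0,0.3,0],
  [50,0,0,0.5,0],
  [50,0,0,0.6,0],
  [50,0,0,0.6,0],
  [50,0.117,-0.556,0,0],
  [50,0.117,-0.556,0,0],
  [50,0.117,-0.556,0,0],
  [50,0.117,-0.556,0,0],
  [50,0.117,-0.556,0,0],
  [50,0.117,-0.556,0,0],
  [50,0.117,-0.556,0,0],
  [50,0.117,-0.556,0,0],
])

```text
clock: 11.02
position: [0.6126, 0.1053, 0.1268]
ee_rot: [2.163, 2.278, 0.001]
force: [0.2, 0.4, -1.2]
width: 0.67
gripper_force: 15.0
```

Call:
apply_moves([
  [50,0.117,-0.556,0,0],
  [50,0.117,-0.556,0,0],
  [50,0.117,-0.556,0,0],
  [50,0.117,-0.556,0,0],
  [50,0,0,0,0],
  [50,0,0,0,0],
])

```text
clock: 11.78
position: [0.6404, -0.0263, 0.1264]
ee_rot: [-2.162, -2.278, -0.001]
force: [1.0, 0.7, -0.2]
width: 0.673
gripper_force: 15.0
```

```bash
python3 to.py 641 -27 21 3
python3 - <<'E'
from h import *
for n in ("scene","top"):
    p,d=imaging.get_image(n);cv2.imwrite(f"pics/{n}2.png",p[...,::-1])
s=cv2.imread("pics/scene2.png")[120:320,200:460];t=cv2.imread("pics/top2.png")[100:300,190:450]
cv2.imwrite("pics/c2.png",cv2.resize(np.hstack([s,t]),(800,308)))
E
```

```text
t 11.78 pos [640.4 -26.3 126.4] closing 3.0 w 0.673 gf 14.99996267259121 F [ 1.   0.7 -0.2] tilt 0.1 j [ 0.28  0.61 -0.5   1.61  0.33  1.   -0.26]
units dx dy dz: [ 0.01  -0.012 -1.757] turn 0.0
```

View pics/c2.png

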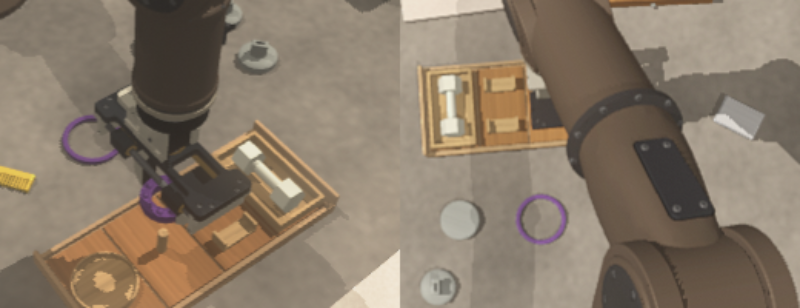

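The rattle lies in the tray at (268,170) in the scene crop, and the ring is held above the peg at (160,200). Now I'll lower it.

Call:
apply_moves([
  [50,0.01,-0.012,-0.45,0],
  [50,0,0,-0.45,0],
  [50,0,0,-0.4,0],
  [50,0,0,-0.28,0],
  [50,0,0,-0.17,0],
  [50,0,0,0,0],
  [80,0,0,0,0],
  [80,0,0,0,0],
  [80,0,0,0,0],
  [80,0,0,0.3,0],
  [80,0,0,0.6,0],
  [80,0,0,0.8,0],
])

```text
clock: 13.38
position: [0.6405, -0.0278, 0.1242]
ee_rot: [-2.162, -2.278, 0.001]
force: [0.9, -0.5, 1.2]
width: 0.798
gripper_force: 0.0
```

```bash
python3 to.py 427.5 306.3 110 134
```

```text
t 13.38 pos [640.5 -27.8 124.2] closing 3.0 w 0.798 gf 0.0 F [ 0.9 -0.5  1.2] tilt 0.1 j [ 0.28  0.61 -0.5   1.61  0.33  1.   -0.26]
units dx dy dz: [-3.55   5.569 -0.237] turn -1.71
```

Call:
apply_moves([
  [45,-0.296,0.464,0,-0.1425],
  [45,-0.296,0.464,0,-0.1425],
  [45,-0.296,0.464,0,-0.1425],
  [45,-0.296,0.464,0,-0.1425],
  [45,-0.296,0.464,0,-0.1425],
  [45,-0.296,0.464,0,-0.1425],
  [45,-0.296,0.464,0,-0.1425],
  [45,-0.296,0.464,0,-0.1425],
  [45,-0.296,0.464,0,-0.1425],
  [45,-0.296,0.464,0,-0.1425],
  [45,-0.296,0.464,0,-0.1425],
  [45,-0.294,0.465,0,-0.1425],
])

```text
clock: 14.88
position: [0.4276, 0.3076, 0.1241]
ee_rot: [-2.914, -1.173, -0.002]
force: [0.5, 0.1, 0.2]
width: 0.451
gripper_force: 0.0
```

Call:
apply_moves([
  [45,0,0,-0.3,0],
  [45,0,0,0,0],
])

```text
clock: 15.12
position: [0.4274, 0.3063, 0.1049]
ee_rot: [2.912, 1.178, -0.001]
force: [0.1, -0.1, 0.5]
width: 0.448
gripper_force: 0.0
```

```bash
python3 to.py 427.7 306.3 17 134
```

```text
t 15.12 pos [427.4 306.3 104.9] closing 134.1 w 0.448 gf 0.0 F [ 0.1 -0.1  0.5] tilt 0.1 j [-0.45  0.45 -0.36  1.93  0.21  0.8  -1.73]
units dx dy dz: [ 0.005  0.    -1.466] turn -0.002
```

Call:
apply_moves([
  [45,0,0,-0.4,0],
  [45,0,0,-0.4,0],
  [45,0,0,-0.35,0],
  [45,0,0,-0.2,0],
  [45,0,0,-0.1,0],
  [45,0,0,0,0],
  [0,0,0,0,0],
  [0,0,0,0,0],
  [0,0,0,0,0],
  [0,0,0,0,0],
], newtons=20)

```text
clock: 16.38
position: [0.4282, 0.3064, 0.0179]
ee_rot: [-2.913, -1.177, -0.001]
force: [-0.9, -1.0, 2.6]
width: 0.151
gripper_force: 20.0
```

Call:
apply_moves([
  [0,0,0,0.3,0],
  [0,0,0,0.5,0],
  [0,0,0,0.6,0],
  [0,0,0,0.6,0],
  [0,0.2586,-0.504,0,0],
  [0,0.2586,-0.504,0,0],
  [0,0.2586,-0.504,0,0],
  [0,0.2586,-0.504,0,0],
  [0,0.2586,-0.504,0,0],
  [0,0.2586,-0.504,0,0],
  [0,0.2586,-0.504,0,0],
  [0,0.2586,-0.504,0,0],
])

```text
clock: 17.88
position: [0.5525, 0.0633, 0.1376]
ee_rot: [-2.913, -1.177, 0.0]
force: [-0.3, 0.2, -0.6]
width: 0.149
gripper_force: 20.0
```

Call:
apply_moves([
  [0,0.2586,-0.504,0,0],
  [0,0.2586,-0.504,0,0],
  [0,0.2586,-0.504,0,0],
  [0,0.2586,-0.504,0,0],
  [0,0.2586,-0.504,0,0],
  [0,0.2586,-0.504,0,0],
  [0,0,0,0,0],
  [0,0,0,0,0],
])

```text
clock: 18.88
position: [0.6449, -0.1162, 0.1373]
ee_rot: [-2.912, -1.177, 0.001]
force: [-0.4, 1.2, -0.5]
width: 0.146
gripper_force: 20.0
```

```bash
python3 to.py 645.5 -117 34.5 134;python3 - <<'E'
from h import *
p,d=imaging.get_image("scene")
cv2.imwrite("pics/c3.png",cv2.resize(p[120:360,180:460,::-1],(560,480)))
E
```

```text
t 18.88 pos [ 644.9 -116.2  137.3] closing 134.0 w 0.146 gf 19.99882936477661 F [-0.4  1.2 -0.5] tilt 0.1 j [ 0.27  0.58 -0.26  1.58  0.17  1.01 -0.85]
units dx dy dz: [ 0.01  -0.013 -1.714] turn -0.0
```

View pics/c3.png

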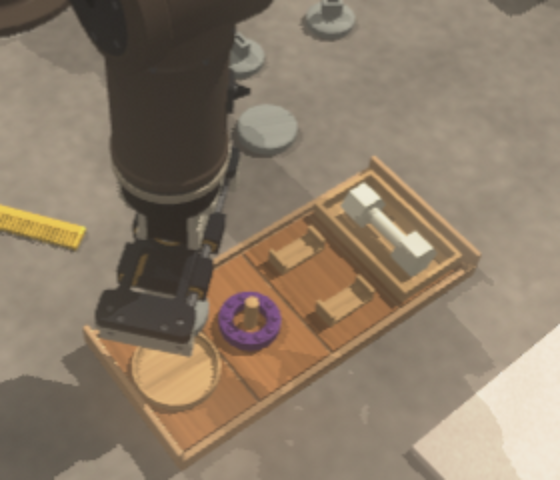

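The ring lies flat around the peg at (250,320), and the lid is held over the dish at (178,365).

Call:
apply_moves([
  [0,0.01,-0.013,-0.45,0],
  [0,0,0,-0.45,0],
  [0,0,0,-0.4,0],
  [0,0,0,-0.25,0],
  [0,0,0,-0.16,0],
  [0,0,0,0,0],
  [40,0,0,0,0],
  [40,0,0,0,0],
  [40,0,0,0,0],
  [40,0,0,0.3,0],
  [40,0,0,0.6,0],
  [40,0,0,0.8,0],
])

```text
clock: 20.42
position: [0.6454, -0.1178, 0.1386]
ee_rot: [-2.912, -1.176, 0.001]
force: [1.2, 0.4, 0.3]
width: 0.4
gripper_force: 0.0
```

```bash
python3 to.py 408.7 -151.3 110 129.7
```

```text
t 20.43 pos [ 645.4 -117.8  138.6] closing 134.0 w 0.4 gf 0.0 F [1.2 0.4 0.3] tilt 0.1 j [ 0.27  0.58 -0.26  1.57  0.17  1.01 -0.84]
units dx dy dz: [-3.944 -0.559 -0.477] turn -0.15
```

Call:
apply_moves([
  [55,-0.493,-0.07,0,-0.05],
  [55,-0.493,-0.07,0,-0.05],
  [55,-0.493,-0.07,0,-0.05],
  [55,-0.493,-0.07,0,0],
  [55,-0.493,-0.07,0,0],
  [55,-0.493,-0.07,-0.2,0],
  [55,-0.493,-0.07,-0.4,0],
  [55,-0.493,-0.07,-0.4,0],
  [55,0,0,-0.4,0],
  [55,0,0,0,0],
])

```text
clock: 21.68
position: [0.4088, -0.1514, 0.0531]
ee_rot: [-2.955, -1.066, 0.002]
force: [0.3, -0.0, 0.0]
width: 0.554
gripper_force: 0.0
```

```bash
python3 to.py 408.7 -151.3 3 129.7
```

```text
t 21.68 pos [ 408.8 -151.4   53.1] closing 129.7 w 0.554 gf 0.0 F [ 0.3 -0.   0. ] tilt 0.1 j [ 0.43  0.4  -0.25  2.19  0.18  0.57 -0.83]
units dx dy dz: [-0.002  0.001 -0.836] turn 0.0
```

Call:
apply_moves([
  [55,0,0,-0.35,0],
  [55,0,0,-0.25,0],
  [55,0,0,-0.15,0],
  [55,0,0,-0.08,0],
  [55,0,0,0,0],
  [10,0,0,0,0],
  [10,0,0,0,0],
  [10,0,0,0,0],
  [10,0,0,0,0],
  [10,0,0,0,0],
], newtons=15)

```text
clock: 22.92
position: [0.4094, -0.1515, 0.0035]
ee_rot: [2.955, 1.066, 0.0]
force: [-1.5, 0.0, 6.0]
width: 0.299
gripper_force: 15.0
```

Call:
apply_moves([
  [10,0,0,0.3,0],
  [10,0,0,0.5,0],
  [10,0,0,0.6,0],
  [10,0,0,0.6,0],
  [10,0.315,0.2975,0,-0.107],
  [10,0.315,0.2975,0,-0.107],
  [10,0.315,0.2975,0,-0.107],
  [10,0.315,0.2975,0,-0.107],
  [10,0.315,0.2975,0,-0.107],
  [10,0.315,0.2975,0,-0.107],
  [10,0.315,0.2975,0,-0.107],
  [10,0.315,0.2975,0,-0.107],
])

```text
clock: 24.42
position: [0.5607, -0.0081, 0.1229]
ee_rot: [3.114, 0.412, -0.001]
force: [0.1, -0.7, 0.6]
width: 0.3
gripper_force: 15.0
```

Call:
apply_moves([
  [10,0.315,0.2975,0,-0.107],
  [10,0.315,0.2975,0,-0.107],
  [10,0.315,0.2975,0,-0.107],
  [10,0.315,0.2975,0,-0.107],
  [10,0,0,0,0],
  [10,0,0,0,0],
])

```text
clock: 25.18
position: [0.6354, 0.0621, 0.1228]
ee_rot: [3.14, 0.08, -0.002]
force: [0.0, 0.2, -0.6]
width: 0.296
gripper_force: 15.0
```

```bash
python3 to.py 636.4 62.7 24.5 93;python3 - <<'E'
from h import *
p,d=imaging.get_image("scene")
cv2.imwrite("pics/c4.png",cv2.resize(p[120:360,180:460,::-1],(560,480)))
E
```

```text
t 25.18 pos [635.4  62.1 122.8] closing 92.9 w 0.296 gf 14.999976754188538 F [ 0.   0.2 -0.6] tilt 0.1 j [-0.08  0.56 -0.15  1.64  0.1   0.95 -1.78]
units dx dy dz: [ 0.017  0.01  -1.638] turn 0.002
```

View pics/c4.png

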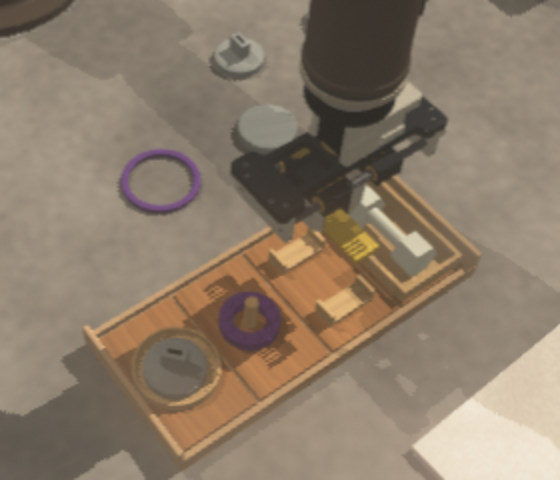

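The lid sits in the dish at (175,368), spout up. The comb is level above its rest at (350,240).

Call:
apply_moves([
  [10,0.017,0.01,-0.45,0],
  [10,0,0,-0.4,0],
  [10,0,0,-0.35,0],
  [10,0,0,-0.25,0],
  [10,0,0,-0.19,0],
  [10,0,0,0,0],
  [45,0,0,0,0],
  [45,0,0,0,0],
  [45,0,0,0,0],
  [45,0,0,0.3,0],
  [45,0,0,0.6,0],
  [45,0,0,0.8,0],
])

```text
clock: 26.72
position: [0.6365, 0.0633, 0.1284]
ee_rot: [3.14, 0.08, -0.002]
force: [0.9, 0.3, 0.0]
width: 0.448
gripper_force: 0.0
```

Call:
apply_moves([
  [45,-0.4,-0.3,0.5,0],
  [45,-0.5,-0.5,0.4,0],
  [45,-0.5,-0.5,0.2,0],
  [45,-0.5,-0.5,0,0],
  [45,-0.5,-0.5,0,0],
  [45,-0.5,-0.5,0,0],
  [45,0,-0.6,0,0],
  [45,0,-0.6,0,0],
  [45,0,-0.6,0,0],
  [45,0,-0.6,0,0],
  [45,0,-0.6,0,0],
  [45,0,0,0,0],
])

```text
clock: 28.22
position: [0.4625, -0.2879, 0.1941]
ee_rot: [3.139, 0.072, 0.002]
force: [-0.9, 0.6, -0.2]
width: 0.45
gripper_force: 0.0
```

Run:
```python
from h import *
p,d=imaging.get_image("scene");q,e=imaging.get_image("top");C=cloud("top",e)
cv2.imwrite("pics/c5.png",np.hstack([cv2.resize(p[130:350,190:460,::-1],(400,326)),cv2.resize(q[115:215,190:355,::-1],(400,326),interpolation=cv2.INTER_CUBIC)]))
h=cv2.cvtColor(q,cv2.COLOR_RGB2HSV)
pur=((h[...,0]>115)&(h[...,0]<165)&(h[...,1]>60)).astype(np.uint8);yel=((h[...,0]>18)&(h[...,0]<35)&(h[...,1]>140)).astype(np.uint8)
o=np.array([638.7,18.]);a=np.radians(3);B=np.array([[np.cos(a),np.sin(a)],[-np.sin(a),np.cos(a)]])
def rep(n,m,z):
    X=onplane("top",np.argwhere(m)[:,::-1],z)[:,:2]*1000;r=cv2.minAreaRect(X.astype(np.float32));print(n,np.round(r[0],1),np.round(r[1],1),round(r[2],1),"caddy",(B@(np.array(r[0])-o)).round(1),"z",np.median(C[m>0][:,2]).round(4))
rep("ring",blob(pur,(270,140,310,190)),.028);rep("jarring",blob(pur,(250,215,312,272)),.007)
rep("comb",blob(yel,(235,135,282,200)),.027)
rep("spout",blob((C[...,2]>.042).astype(np.uint8),(305,145,340,180)),.052)
rep("rattle",blob((C[...,2]>.039).astype(np.uint8),(208,140,240,200)),.045)
rep("jarlid",blob((C[...,2]>.006).astype(np.uint8),(212,226,248,262)),.014)
print(observe()["position"],observe()["clock"])
```

```text
ring [641.1 -28.5] [58.1 59.7] 88.0 caddy [ -0.  -46.6] z 0.0284
jarring [430.4  -2.4] [85.1 85.2] 88.3 caddy [-209.1   -9.5] z 0.0061
comb [637.4  62.6] [115.3  30.4] 2.8 caddy [ 1.1 44.6] z 0.0261
spout [ 646.9 -118.3] [25.6 13.6] 41.9 caddy [   1.  -136.5] z 0.0528
rattle [635.8 151. ] [106.8  36.6] 1.3 caddy [  4.1 133. ] z 0.0479
jarlid [430.  141.2] [66.2 65.7] 88.2 caddy [-201.9  133.9] z 0.0128
[ 0.46315791 -0.284398    0.19372554] 28.325
```

View pics/c5.png

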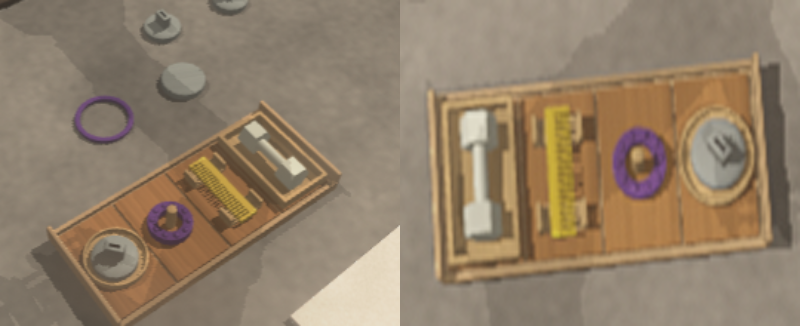

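All four things are in their places: comb across both notches (560,170), ring round the peg (638,160), lid in the dish (718,152), rattle in the tray (480,175). The jar ring and jar lid have moved less than 2 mm, so I'm handing in.

```bash
python3 -c "
from cell import arm
print(arm.sign_off())"
```

```text
the job is handed in; nothing more can be done
None
```

I handed the job in at about 28 s; the last camera check showed all four things within tolerance in their places and both look-alikes moved under 2 mm, but the sign-off returned no verdict.

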